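# Eject the sealed vial and stand it in the tray

### The arm

A 6-joint arm with a two-finger parallel gripper is mounted at the origin on the work surface. World frame = base frame: x ahead of the robot, y to its left, z up, the work surface at z = 0. Lengths are in mm, angles in rad, forces in N, time in s.
With the tool pointing down it reaches from about 250 to 800 mm from the base axis. Payload 8.5 kg.
Tool frame: the origin (TCP) lies midway between the tips of the shut fingers; the grasp point (between the pads) lies 19 mm behind it; z points along the fingers, y is the direction in which the jaws open and shut (so a half turn about z gives the same grasp; the last joint's range is limited). The gripper opens to 85 mm and grips with 20 to 120 N. Pads are 22 mm wide; open, the fingers measure 114 mm over their backs; the gripper's body (76 mm by 85 mm) begins 54 mm behind the grasp point. The pads swing forward as they close: fully open they stand 13 mm farther back than shut.
Start: joints at [-1.284, 0.238, -0.013, 1.319, 0, 1.571], TCP at [148.499, -503.511, 198.476] pointing down, gripper open.
Joint ranges: [-2.66, 2.66], [-1.03, 1.9], [-1.14, 1.46], [-1.82, 2.27], [-1.45, 1.34], [-3.14, 3.14]. Speed limits (rad/s): [2.22, 2.22, 2.79, 3.14, 3.14, 3.14].

### API

Orientations are given as a 3x3 rotation matrix whose columns are the frame's x, y, z axes.
In Python, from workcell import r gives the robot as it stands. The module is installed in compiled form; this text tells all that it offers.
- The arm moves only by the tool apply_moves, never from a script. Its argument "moves" is a list of rows, each a list of 2 entries, a list of its own where there are three numbers: the shift along the tool's x, y, z normalised to -1 to 1, where 1 is 0.25 m, then the turn, a rotation vector about the tool's x, y, z normalised to -1 to 1, where 1 is 45 degrees. A call has 1 to 20 rows; each row shifts and turns the commanded pose from where the row before left it, along the tool's axes as they then stand; what a row does not reach is not made up. A row lasts 1/8 s, in which the tool goes at most 62.5 mm and 10.7 degrees, less where a joint would pass 70% of its speed; a pose out of reach is approached as far as the arm can. A call with a number of a shift or a turn outside -1 to 1 is refused whole. A call with a gripper value outside its range is refused whole. "jaw" is the finger opening in mm, from 0 to 85.4, set as the call begins (left out, the last holds). The fingers move at their own pace and stop on an object; "squeeze" is the grip in N (left out, the last holds). Time passes only in rows, so rows that do not move let the fingers close. It gives the time, the measured TCP pose, the force and the opening at its end, in the units of the state.
- r.state(): the state, without advancing time (a new reading comes with each control period).
- r.read_camera(name): name is "scene" or "top" or "wrist"; returns the picture (480x640x3 uint8, red, green, blue); there is no depth.
- r.camera_model(name): a dict with "fx", "fy", "cx", "cy" (pixels), "rvec" (rotation vector, rad) and "tvec" (3), from world to camera coordinates, as OpenCV has them. Camera axes: x right, y down, z forward; pixel columns grow to the right and rows downward; lengths in mm; the calibration is good to about 2 mm. A picture is of the moment at which its call begins: read the wrist's pose just before it. camera_model takes no time and is no camera call; for the wrist camera it gives the pose at the moment of the call.
- r.hand_in(): hands the job in, once; it reports no verdict.
The state is a dict: "clock": time; "joint_pos": joint angles; "joint_velocities": joint speeds; "effort": joint torques, N m; "tool_pos": TCP position; "eef_rot": TCP orientation; "contact_force": force on the tool from outside, world axes, zero at the start; "moment": the same for the moment, N m; "opening": opening from 0.0 (shut) to 1.0 (fully open).
Only numpy, scipy, OpenCV 4.12 (cv2) and the standard library are available. Lean on these libraries where they do the work, as an engineer would, in place of code of your own. Each camera call takes 0.05 s, during which the arm holds its last target.

### The job

One of the two wells of the grey metal sample station holds a sealed vial sunk level with the top face. Press that well's ejector lever fully down so that the vial rises, then lift the vial out and stand it upright in the open steel tray, setting it down gently and letting go. Keep the vial upright all the way, leave the plug seated in the other well, and leave the beaker, bottle and jar where they stand.

Things in the scene. Friction and masses are not known exactly. Their poses are not given: they have to be found in the camera images.
- station: Fixed grey metal block with two round wells, 80 (x) by 200 (y) by 85 mm high. Origin: centre of its underside; z up, x points from the lever side to the far side. The wells are 29 mm wide, at y = +50 mm (well a) and y = -50 mm (well b) on its own y axis, x = 0. A lever sticks out of its -x side in front of each well. It stands anywhere in the middle of the bench, turned by up to 0.3 rad.
- vial_mid (a point): Centre (half-way up) of the loose sealed glass vial with white screw cap: a cylinder 27 mm across, 60 mm tall overall, about 40 g; z along its axis. At the start it is in one of the two wells (either), its cap 1 mm below the station's top face, so it cannot be gripped until ejected. Its lever raises it 32 mm and it then stays up, with 31 mm showing above the top face.
- plug: Loose steel blanking plug in the other well: a 26 mm shank 55 mm long under a round flange 42 mm across and 5 mm thick that lies on the station's top face. Origin: centre of the shank's lower end, z up. To be left seated; the lever of its well would push it out.
- lever_a (a joint): Angle of the ejector lever in front of well a (station's +y side): 0 = up (as at the start), 0.5 = fully down against its stop. Pressing the paddle takes about 4 N; the lever stays where it is left. It lifts the floor of well a by 64 mm per rad.
- lever_b (a joint): The same for the lever in front of well b (station's -y side).
- paddle_a (a point): Centre of the top of the light grey paddle, 36 by 30 mm, 6 mm thick, at the end of lever a. The lever is 100 mm long from its hinge, which lies 30 mm to the -x side of well a's axis, 50 mm above the bench, parallel to the station's y. The paddle top is about 79 mm above the bench when up and about 29 mm when fully down; it moves about 2 mm sideways on the way.
- paddle_b (a point): The same for lever b.
- tray: Fixed open steel tray, 160 (x) by 110 (y) mm outside, walls 22 mm high and 3 mm thick, floor 3 mm thick. Origin: centre of its underside, z up. It stands to the left or the right of the station.
- beaker: Loose glass beaker, 68 mm across, 90 mm tall, on the other side of the station from the tray. Origin: centre of its underside. Not to be disturbed.
- reagent: Loose reagent bottle, 80 mm across, 170 mm tall, beyond the station at the left. Origin: centre of its underside. Not to be disturbed.
- jar: Loose amber glass jar, 60 mm across, 80 mm tall, beyond the station at the right. Origin: centre of its underside. Not to be disturbed.

How it is judged (in metres and radians):
On the way, in this order (a step that is already met when the one before it is completed fails the run):
1. the vial has risen in its well with its lever pressed down (z of vial_mid in the frame of station between 0.08 and 0.092 m and ((value of joint lever_a above 0.42 rad and y of vial_mid in the frame of station above 0 m) or (value of joint lever_b above 0.42 rad and y of vial_mid in the frame of station below 0 m))), for 0.2 s.
2. the vial is lifted clear of its well (z of vial_mid in the frame of station above 0.12 m), for 0.1 s.
At the end, for the whole second after the job is handed in: The vial stands upright (within 0.1 rad) and still on the tray's floor, inside its walls; the plug is still seated (within 10 mm of its start) and the beaker, bottle and jar are within 20 mm of where they stood (x of vial_mid in the frame of tray between -0.065 and 0.065 m and y of vial_mid in the frame of tray between -0.04 and 0.04 m and z of vial_mid in the frame of tray between 0.028 and 0.038 m and angle between vial_mid's own z axis and vertical below 0.1 rad and linear speed of vial below 0.01 m/s and distance of plug from where it was at the start of the episode below 0.01 m and not (distance of any of beaker, reagent, jar from where it was at the start of the episode above 0.02 m)); the robot touches nothing.
It fails at once if the plug is pushed or pulled out of its seat (more than 10 mm) (distance of plug from where it was at the start of the episode above 0.01 m).
It fails at once if the vial is tipped by more than 0.5 rad (angle between vial_mid's own z axis and vertical above 0.5 rad).
It fails at once if the vial is banged down on the tray (more than 40 N) (contact force between vial and tray above 40 N).
It fails at once if the vial is let fall into the tray from more than about 10 mm (it falls untouched at over 0.45 m/s) (horizontal distance between vial_mid and tray below 0.1 m and contact force between vial and the fingers below 0.05 N and linear speed of vial above 0.45 m/s).
It fails at once if the beaker, bottle or jar is moved by more than 20 mm (distance of any of beaker, reagent, jar from where it was at the start of the episode above 0.02 m).
It also fails if it takes over 51 s, if anything falls off the work surface, if the arm or the gripper's body presses on something with over 40 N, if the wrist force passes 120 N, or if a joint passes its speed limit or range.

## Working session

There is one attempt and no reset: what is moved stays moved. The work goes in short steps, Python scripts to look and compute and a tool call to move; the robot and the scene stay as the last step left them, time stands still between calls to the robot, and variables do not carry over. Pictures are saved under pics/ and viewed, and the job is handed in when it is done.

Besides the shell and the picture viewer there is one more tool, called after "Call:" by a JSON object that holds its "fn" and its "kwargs". apply_moves: Moves the arm, as the interface text tells. Its arguments: {"type":"object","properties":{"moves":{"type":"array","items":{"type":"array"}},"jaw":{"type":"number"},"squeeze":{"type":"number"}},"required":["moves"]}

```bash
mkdir -p pics; python3 - <<'E'
from workcell import r
import cv2
for n in("scene","top"):
    cv2.imwrite(f"pics/{n}0.png",r.read_camera(n)[:,:,::-1]); print(n,r.camera_model(n))
s=r.state();print(s)
E
```

```text
scene {'fx': 481.90970637650145, 'fy': 481.90970637650145, 'cx': 317.71069519031903, 'cy': 227.26415453789198, 'rvec': array([ 1.74847333,  1.89949043, -0.69663108]), 'tvec': array([  35.30970036, -377.04597651, 1541.25888301])}
top {'fx': 545.8895511707698, 'fy': 545.8895511707698, 'cx': 319.47973939969665, 'cy': 241.37353636435805, 'rvec': array([ 2.16603367, -2.15597995,  0.10641851]), 'tvec': array([  12.75666269,  607.48024978, 1038.14600324])}
{'clock': 0.1, 'joint_pos': array([-1.28400241e+00,  2.38708898e-01, -1.41580978e-02,  1.31922294e+00,
       -3.21478422e-06,  1.57080894e+00]), 'joint_velocities': array([ 0.00041955, -0.0021426 ,  0.00160735,  0.0012908 ,  0.00010151,
       -0.0033522 ]), 'effort': array([-9.46675282e-04, -5.39721072e+01,  3.46999383e+01,  1.34192969e-02,
        2.18305229e-05,  5.80203022e-06]), 'tool_pos': array([ 148.39107767, -503.15319035,  197.95280545]), 'eef_rot': array([[ 9.59159302e-01,  2.82866218e-01, -3.69017529e-04],
       [ 2.82866459e-01, -9.59158501e-01,  1.23986246e-03],
       [-3.23109481e-06, -1.29360829e-03, -9.99999163e-01]]), 'contact_force': array([-0.5877201 ,  0.16386408,  0.18328733]), 'moment': array([-0.05529528, -0.03643538,  0.0231439 ]), 'opening': 0.9981259747872729}
```

View pics/top0.png

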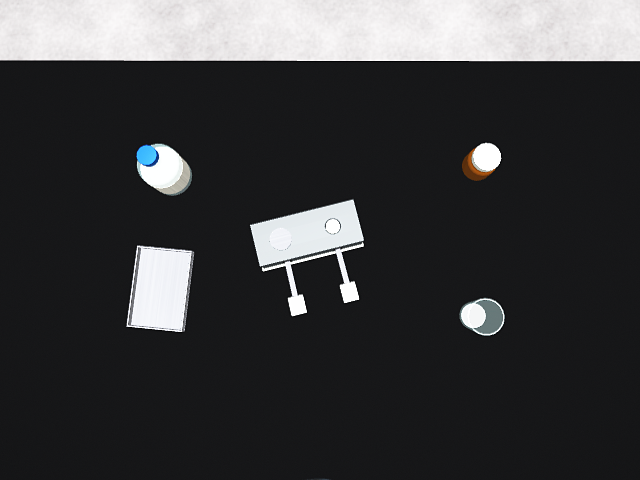

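View pics/scene0.png

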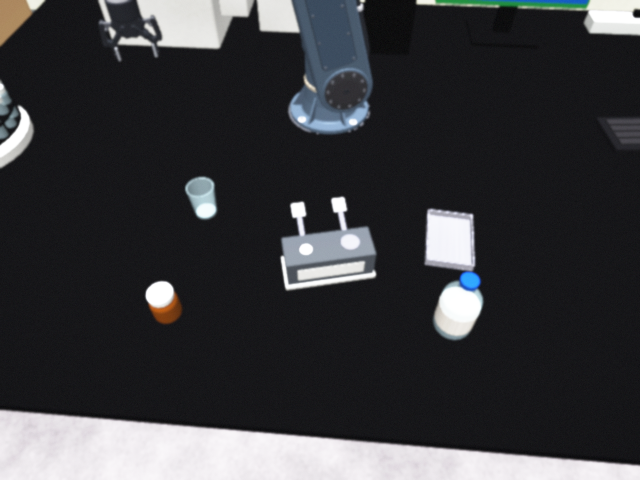

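The top view shows the plug's wide flange in the left well at (281,239) and the vial's cap in the right well at (333,226), so the vial is in well b. Its lever paddle is at (349,292). The tray is on the left, centred near (160,289), and the beaker is on the right.

```bash
cat > h.py <<'E'
import numpy as np, cv2
from workcell import r
def cast(m,u,v,z):
    R,_=cv2.Rodrigues(np.array(m['rvec'])); t=np.array(m['tvec'])
    d=R.T@np.array([(u-m['cx'])/m['fx'],(v-m['cy'])/m['fy'],1]); c=-R.T@t
    return c+d*(z-c[2])/d[2]
def proj(m,P):
    R,_=cv2.Rodrigues(np.array(m['rvec'])); p=R@np.array(P)+np.array(m['tvec'])
    return np.array([m['fx']*p[0]/p[2]+m['cx'],m['fy']*p[1]/p[2]+m['cy']])
E
python3 - <<'E'
from h import *
im=cv2.imread('pics/top0.png'); m=r.camera_model('top')
g=cv2.cvtColor(im,cv2.COLOR_BGR2GRAY)
c=im[190:340,110:380]; cv2.imwrite('pics/crop.png',cv2.resize(c,None,fx=2.9,fy=2.9,interpolation=cv2.INTER_CUBIC))
def comp(th,box):
    x0,y0,x1,y1=box
    b=(g[y0:y1,x0:x1]>th).astype(np.uint8)
    cs,_=cv2.findContours(b,cv2.RETR_EXTERNAL,cv2.CHAIN_APPROX_NONE)
    k=max(cs,key=cv2.contourArea); return cv2.minAreaRect((k+[x0,y0]).astype(np.float32)),cv2.contourArea(k)
def show(n,rect,z):
    P=[cast(m,u,v,z)[:2] for u,v in cv2.boxPoints(rect)]
    print(n,rect,'c',np.mean(P,0).round(1)); print(np.round(P,1).tolist(), [round(float(np.linalg.norm(P[i]-P[i-1])),1) for i in range(4)])
rt,a=comp(90,(110,230,205,345)); show('tray rim',rt,22)
rt,a=comp(90,(325,278,375,310)); show('paddle b',rt,79)
rt,a=comp(90,(280,290,315,325)); show('paddle a',rt,79)
rt,a=comp(120,(235,190,375,262)); show('stn',rt,85)
for y in range(215,240): print(' '.join('%3d'%k for k in g[y,320:347]))
E
```

```text
tray rim ((159.96922302246094, 288.25384521484375), (58.54121017456055, 83.1790542602539), 6.911227226257324) c [515.1 329.4]
[[440.5, 393.5], [603.0, 380.6], [589.4, 264.4], [427.5, 279.1]] [115.1, 163.0, 117.0, 162.5]
paddle b ((348.29412841796875, 289.1764831542969), (24.253562927246094, 16.00735092163086), 75.96376037597656) c [513.3 -38.9]
[[531.4, -19.0], [538.8, -47.9], [495.2, -58.8], [487.9, -30.0]] [44.9, 29.8, 44.9, 29.7]
paddle a ((296.1235046386719, 301.8058776855469), (25.272401809692383, 16.161319732666016), 77.47119140625) c [489.5  57.9]
[[508.9, 77.8], [515.5, 48.5], [470.0, 38.0], [463.5, 67.2]] [46.7, 30.0, 46.7, 29.9]
stn ((306.3529968261719, 232.41180419921875), (42.6862678527832, 107.6858139038086), 75.96376037597656) c [618.7  39.6]
[[632.5, 147.5], [682.9, -48.4], [604.6, -67.5], [554.9, 126.7]] [80.4, 202.2, 80.6, 200.5]
233 232 232 233 233 233 233 233 233 233 233 233 233 233 234 233 234 234 234 234 234 234 234 234 235 234 235
232 233 233 233 233 233 233 233 233 233 234 235 234 235 235 234 235 234 235 235 235 235 235 235 235 235 235
233 233 233 233 233 233 2
[... 1758 characters left out ...]
 139 165 208 223 240 237 236 235 235 235 235 235 235
237 237 237 237 237 237 237 238 239 240 222 195 207 195 196 241 238 236 235 235 235 235 235 235 235 235 235
236 237 237 237 237 237 237 237 237 238 238 238 238 237 237 236 236 235 235 235 235 235 235 235 235 235 235
237 237 237 237 237 237 236 236 235 234 235 236 235 235 235 235 235 235 235 235 235 235 235 235 235 236 235
237 237 236 236 235 234 234 234 235 235 235 235 235 235 235 235 235 235 235 235 235 235 235 235 235 235 235
235 234 234 234 234 234 235 235 235 235 235 235 235 235 235 235 235 235 235 235 235 236 235 235 235 235 235
234 235 234 235 235 235 235 235 235 235 235 235 235 235 235 235 235 235 235 235 235 235 235 235 235 235 235
```

View pics/crop.png

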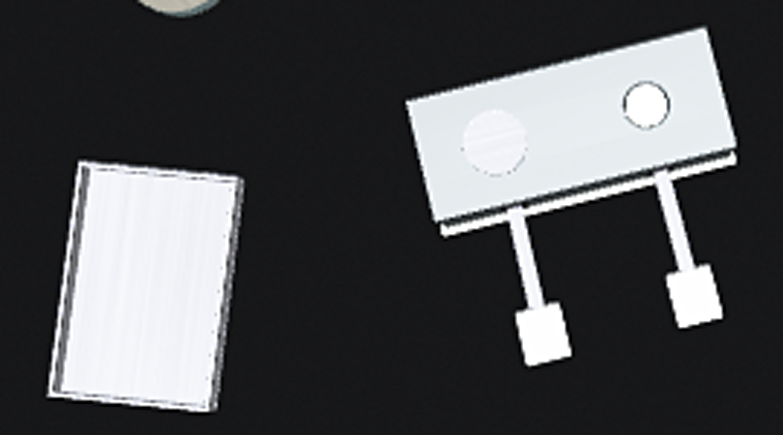

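Call:
{"fn": "apply_moves", "kwargs": {"moves": [[[0.095, -0.068, 0], [0, 0, 0]], [[0.095, -0.068, 0], [0, 0, 0]], [[0.095, -0.068, 0], [0, 0, 0]], [[0.095, -0.068, 0], [0, 0, 0]], [[0.095, -0.068, 0], [0, 0, 0]], [[0.095, -0.068, 0], [0, 0, 0]], [[0.095, -0.068, 0], [0, 0, 0]], [[0.095, -0.068, 0], [0, 0, 0]], [[0.095, -0.068, 0], [0, 0, 0]], [[0.095, -0.068, 0], [0, 0, 0]], [[0.095, -0.068, 0], [0, 0, 0]], [[0.095, -0.068, 0], [0, 0, 0]], [[0.095, -0.068, 0], [0, 0, 0]], [[0.095, -0.068, 0], [0, 0, 0]], [[0.095, -0.068, 0], [0, 0, 0]], [[0.095, -0.068, 0], [0, 0, 0]], [[0.095, -0.068, 0], [0, 0, 0]], [[0.095, -0.068, 0], [0, 0, 0]], [[0.095, -0.068, 0], [0, 0, 0]], [[0, 0, 0], [0, 0, 0]]], "jaw": 0}}

```text
clock: 2.6
tool_pos: [490.6, -64.9, 198.0]
eef_rot: [[0.959, 0.285, -0.001], [0.285, -0.959, 0.0], [-0.001, -0.001, -1.0]]
contact_force: [-0.6, 0.1, 0.6]
opening: 0.003
```

```bash
cat >> h.py <<'E'
def rel(P):
    s=r.state(); print('t',s['clock'],'pos',s['tool_pos'].round(1),'F',s['contact_force'].round(1),'op',round(s['opening'],3),'x',s['eef_rot'][:,0].round(3))
    d=s['eef_rot'].T@(np.array(P)-s['tool_pos']); print('mm',d.round(1),'norm',(d/250).round(4))
E
python3 - <<'E'
from h import *
m=r.camera_model('top'); print('vial',cast(m,332.6,226.2,84))
cv2.imwrite('pics/w1.png',r.read_camera('wrist')[:,:,::-1]); w=r.camera_model('wrist');print(w)
print(proj(w,[509,-40,79]),proj(w,[631,-9,84]))
rel([509,-40,130])
E
```

```text
vial [630.56524932  -9.37212069  84.        ]
{'fx': 403.49758871598533, 'fy': 403.49758871598533, 'cx': 318.1007283096415, 'cy': 240.61645174553118, 'rvec': array([-2.32390781,  1.73368023,  0.25232191]), 'tvec': array([-203.06405738,  395.5639764 ,  507.8641024 ])}
[291.25214446 187.95597397] [294.93969387  -8.4069815 ]
t 2.65 pos [489.8 -65.6 198. ] F [ 0.5  0.5 -0.2] op -0.001 x [ 0.959  0.284 -0.001]
mm [ 25.7 -19.   68. ] norm [ 0.103  -0.0762  0.272 ]
```

View pics/w1.png

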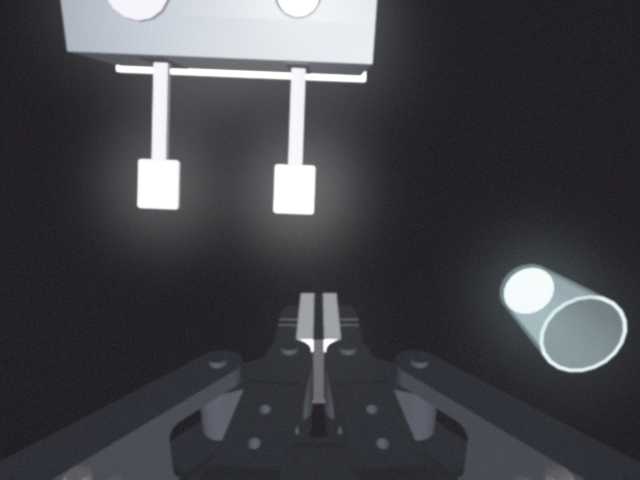

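The wrist view shows paddle b at (294,190). My projected position from the top view is (291,188), so the two agree to about 1–2 mm. Next I'll move over it, go down and press.

Call:
{"fn": "apply_moves", "kwargs": {"moves": [[[0.053, -0.038, 0.03], [0, 0, 0]], [[0.053, -0.038, 0.05], [0, 0, 0]], [[0, 0, 0.1], [0, 0, 0]], [[0, 0, 0.1], [0, 0, 0]], [[0, 0, 0.1], [0, 0, 0]], [[0, 0, 0.06], [0, 0, 0]], [[0, 0, 0], [0, 0, 0]]]}}

```text
clock: 3.52
tool_pos: [509.3, -40.1, 87.4]
eef_rot: [[0.959, 0.283, -0.002], [0.283, -0.959, 0.0], [-0.002, -0.001, -1.0]]
contact_force: [-0.6, -0.2, -0.6]
opening: 0.005
```

Call:
{"fn": "apply_moves", "kwargs": {"moves": [[[0, 0, 0.03], [0, 0, 0]], [[0, 0, 0.03], [0, 0, 0]], [[0, 0, 0.03], [0, 0, 0]], [[0, 0, 0.03], [0, 0, 0]], [[0, 0, 0.03], [0, 0, 0]], [[0, 0, 0.03], [0, 0, 0]], [[0, 0, 0], [0, 0, 0]]]}}

```text
clock: 4.4
tool_pos: [509.7, -40.3, 43.0]
eef_rot: [[0.959, 0.283, -0.001], [0.283, -0.959, 0.0], [-0.001, -0.0, -1.0]]
contact_force: [0.6, 0.6, -0.1]
opening: -0.0
```

```bash
python3 - <<'E'
from h import *
cv2.imwrite('pics/w2.png',r.read_camera('wrist')[:,:,::-1])
rel([510,-40,28])
E
```

```text
t 4.45 pos [509.9 -40.3  43.3] F [-0.4 -0.1 -0.2] op -0.002 x [ 0.959  0.283 -0.   ]
mm [ 0.2 -0.2 15.3] norm [ 0.0006 -0.0009  0.0611]
```

View pics/w2.png

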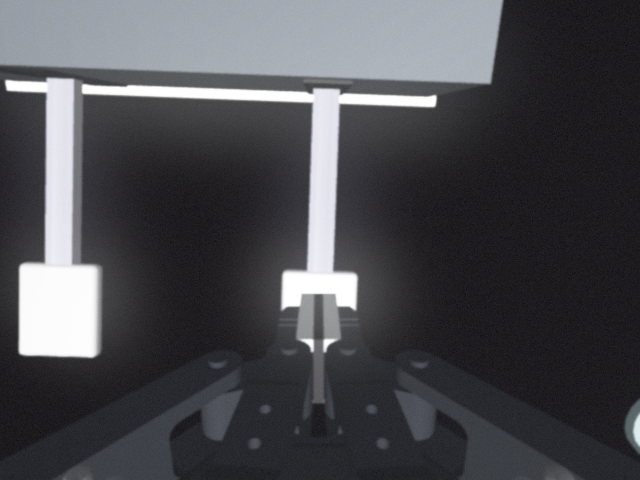

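The fingertips at (318,300) rest on paddle b, which is now lower than paddle a. I'll keep pressing to the stop.

Call:
{"fn": "apply_moves", "kwargs": {"moves": [[[0, 0, 0.02], [0, 0, 0]], [[0, 0, 0.02], [0, 0, 0]], [[0, 0, 0.02], [0, 0, 0]], [[0, 0, 0], [0, 0, 0]]]}}

```text
clock: 4.95
tool_pos: [509.9, -40.3, 28.0]
eef_rot: [[0.959, 0.283, -0.0], [0.283, -0.959, 0.0], [-0.0, -0.0, -1.0]]
contact_force: [0.2, -0.8, 0.2]
opening: -0.001
```

Call:
{"fn": "apply_moves", "kwargs": {"moves": [[[0, 0, 0.006], [0, 0, 0]], [[0, 0, 0.006], [0, 0, 0]], [[0, 0, 0], [0, 0, 0]]]}}

```text
clock: 5.32
tool_pos: [510.1, -40.3, 25.5]
eef_rot: [[0.959, 0.283, 0.0], [0.283, -0.959, 0.0], [0.0, -0.0, -1.0]]
contact_force: [0.1, 0.1, 1.2]
opening: -0.0
```

Call:
{"fn": "apply_moves", "kwargs": {"moves": [[[0, 0, 0.006], [0, 0, 0]], [[0, 0, 0.004], [0, 0, 0]], [[0, 0, 0], [0, 0, 0]]]}}

```text
clock: 5.7
tool_pos: [509.9, -40.3, 22.9]
eef_rot: [[0.959, 0.283, -0.0], [0.283, -0.959, 0.0], [-0.0, -0.0, -1.0]]
contact_force: [-1.5, 0.6, 1.7]
opening: 0.002
```

```bash
python3 - <<'E'
from h import *
cv2.imwrite('pics/s2.png',cv2.resize(r.read_camera('scene')[170:310,250:400,::-1],None,fx=4,fy=4))
rel([510,-40,28])
E
```

```text
t 5.75 pos [509.9 -40.3  22.9] F [-1.5 -0.8  1.2] op 0.002 x [ 0.959  0.283 -0.   ]
mm [ 0.2 -0.3 -5.1] norm [ 0.0008 -0.001  -0.0205]
```

View pics/s2.png

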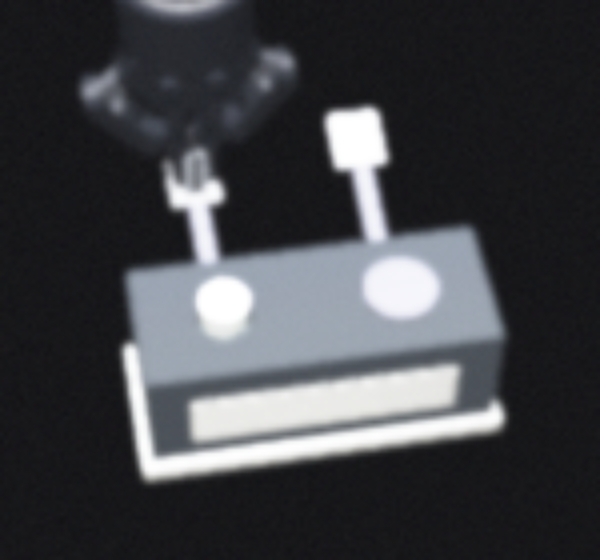

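```bash
python3 - <<'E'
from h import *
m=r.camera_model('scene')
for z in (84,100,105,110,116): print(z,((proj(m,[630.6,-9.4,z])-[250,170])*4).round(1))
b=cv2.imread('pics/scene0.png')[170:310,250:400]; cv2.imwrite('pics/s0.png',cv2.resize(b,None,fx=4,fy=4))
t=r.read_camera('top')[:,:,::-1]; cv2.imwrite('pics/t2.png',cv2.resize(t[190:340,240:390],None,fx=4,fy=4))
E
```

```text
84 [222.5 316.2]
100 [221.9 298.5]
105 [221.7 292.9]
110 [221.5 287.2]
116 [221.3 280.3]
```

View pics/s0.png

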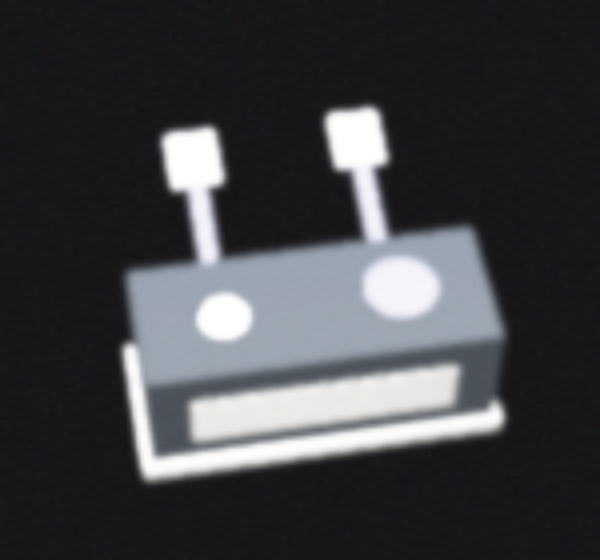

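View pics/t2.png

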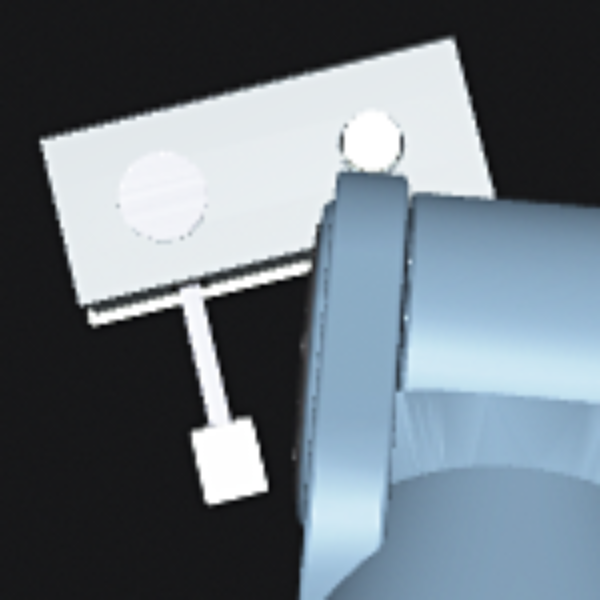

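```bash
python3 - <<'E'
from h import *
cv2.imwrite('pics/w3.png',r.read_camera('wrist')[:,:,::-1]); w=r.camera_model('wrist')
print(proj(w,[510,-40.3,23]),proj(w,[510,-40.3,54]),proj(w,[510,-40.3,29]))
for z in (79,54,29): print(z,((proj(r.camera_model('scene'),[510,-40,z])-[250,170])*4).round(1))
rel([510,-40,28])
E
```

```text
[316.69780559 282.73438095] [316.45095813 312.81727247] [316.65626292 287.79711643]
79 [191.9 158.9]
54 [193.3 186.5]
29 [194.6 213.3]
t 5.85 pos [509.9 -40.3  22.9] F [-1.2  0.4  1.8] op 0.0 x [ 0.959  0.283 -0.   ]
mm [ 0.2 -0.3 -5.1] norm [ 0.0007 -0.0011 -0.0204]
```

View pics/w3.png

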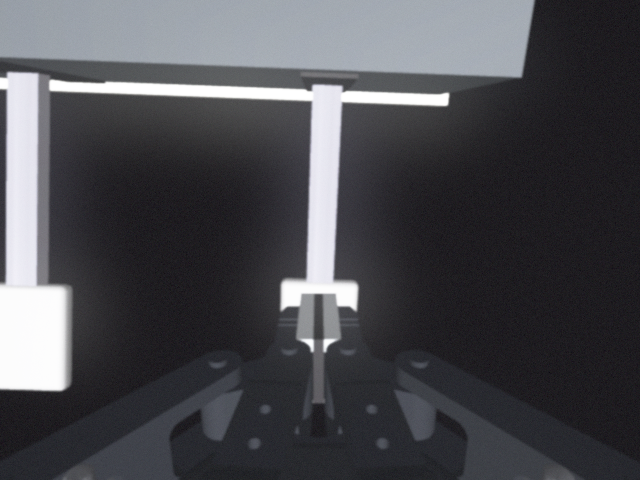

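```bash
python3 - <<'E'
from h import *
w=r.camera_model('wrist');R,_=cv2.Rodrigues(w['rvec']);C=-R.T@w['tvec'];print('cam',C, 'axis',R[2])
a=0.25
def pad(z,dx,dy):
    c=np.array([510,-40,z]);ex=np.array([.969,.247,0]);ey=np.array([-.247,.969,0]);return c+ex*dx+ey*dy
for z in (60,54,48,42,36,29): print(z,[proj(w,pad(z,dx,dy)).round(0).tolist() for dx,dy in((18,15),(18,-15))])
for z in (84,100,116): print(z,proj(r.camera_model('top'),[630.6,-9.4,z]))
E
```

```text
cam [579.97207988 -20.28158352 199.02871798] axis [-0.27237477 -0.08064952 -0.95880532]
60 [[277.0, 274.0], [358.0, 277.0]]
54 [[278.0, 269.0], [356.0, 271.0]]
48 [[280.0, 263.0], [355.0, 266.0]]
42 [[281.0, 258.0], [354.0, 261.0]]
36 [[282.0, 254.0], [353.0, 256.0]]
29 [[284.0, 249.0], [351.0, 251.0]]
84 [332.61493166 226.18167266]
100 [332.73860575 225.00356588]
116 [332.86625017 223.78763826]
```

```bash
python3 - <<'E'
from h import *
cv2.imwrite('pics/s3.png',cv2.resize(r.read_camera('scene')[150:250,260:360,::-1],None,fx=6,fy=6,interpolation=cv2.INTER_CUBIC))
w=r.camera_model('wrist'); s=r.state();R=s['eef_rot'];p=s['tool_pos']
for dz in (0,-10,-19,-30,-40): print(dz,[proj(w,p+R@np.array([dx,dy,dz])).round(0).tolist() for dx,dy in ((11,0),(11,10),(-11,0))], ((proj(r.camera_model('scene'),p+R@np.array([11,0,dz]))-[260,150])*6).round())
E
```

```text
0 [[317.0, 261.0], [338.0, 261.0], [317.0, 304.0]] [236. 469.]
-10 [[317.0, 268.0], [339.0, 268.0], [317.0, 314.0]] [236. 453.]
-19 [[317.0, 276.0], [341.0, 276.0], [317.0, 323.0]] [235. 439.]
-30 [[316.0, 286.0], [342.0, 286.0], [316.0, 336.0]] [234. 421.]
-40 [[316.0, 297.0], [344.0, 297.0], [316.0, 350.0]] [233. 405.]
```

View pics/s3.png

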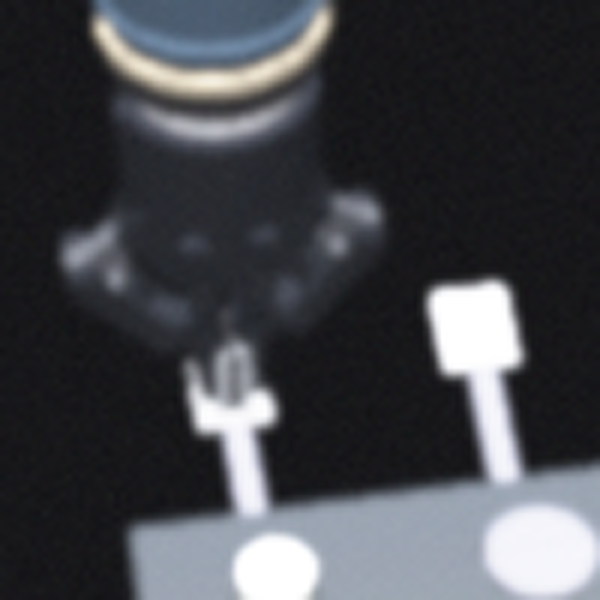

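The scene and wrist views agree. Paddle b is only about half-way down, at z≈54 mm. The cap is at z≈100 mm. The fingertips end about 30 mm above the reported TCP, so I'll trust what the pictures show and keep pressing in small steps while watching the force.

Call:
{"fn": "apply_moves", "kwargs": {"moves": [[[0, 0, 0.02], [0, 0, 0]], [[0, 0, 0.02], [0, 0, 0]], [[0, 0, 0], [0, 0, 0]]]}}

```text
clock: 6.28
tool_pos: [510.0, -40.3, 12.5]
eef_rot: [[0.959, 0.283, -0.0], [0.283, -0.959, 0.0], [-0.0, -0.0, -1.0]]
contact_force: [0.3, 0.1, 0.4]
opening: -0.001
```

```bash
python3 - <<'E'
from h import *
cv2.imwrite('pics/s4.png',cv2.resize(r.read_camera('scene')[170:270,260:360,::-1],None,fx=6,fy=6,interpolation=cv2.INTER_CUBIC))
cv2.imwrite('pics/w4.png',r.read_camera('wrist')[:,:,::-1])
for z in (100,110,116): print(z,((proj(r.camera_model('scene'),[630.6,-9.4,z])-[260,170])*6).round(1))
rel([510,-40,0])
E
```

```text
100 [272.8 447.7]
110 [272.2 430.8]
116 [271.9 420.5]
t 6.375 pos [509.9 -40.3  12.7] F [-0.2  0.4  0.2] op -0.002 x [ 0.959  0.283 -0.   ]
mm [ 0.1 -0.3 12.7] norm [ 0.0006 -0.001   0.0509]
```

View pics/s4.png

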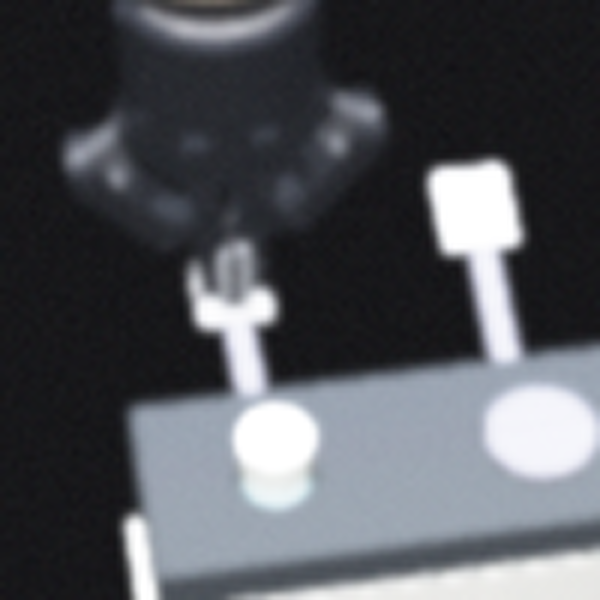

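View pics/w4.png

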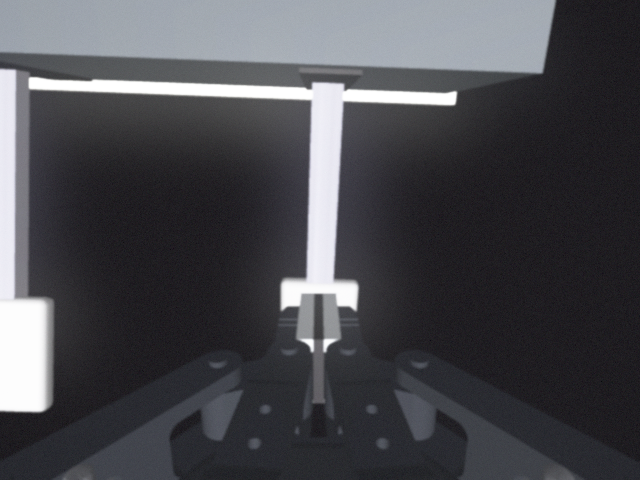

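The cap has risen to z≈105 mm, at row 440 of the crop, and the paddle follows the fingers. It needs about 17 mm more.

Call:
{"fn": "apply_moves", "kwargs": {"moves": [[[0, 0, 0.02], [0, 0, 0]], [[0, 0, 0.02], [0, 0, 0]], [[0, 0, 0], [0, 0, 0]]]}}

```text
clock: 6.75
tool_pos: [509.9, -40.3, 2.6]
eef_rot: [[0.959, 0.283, -0.0], [0.283, -0.959, 0.0], [-0.0, -0.0, -1.0]]
contact_force: [-0.6, -0.1, 0.4]
opening: -0.001
```

Call:
{"fn": "apply_moves", "kwargs": {"moves": [[[0, 0, 0.008], [0, 0, 0]], [[0, 0, 0.008], [0, 0, 0]], [[0, 0, 0], [0, 0, 0]]]}}

```text
clock: 7.12
tool_pos: [510.2, -40.3, -1.0]
eef_rot: [[0.959, 0.283, 0.0], [0.283, -0.959, 0.0], [0.0, -0.0, -1.0]]
contact_force: [0.8, 1.5, 2.3]
opening: 0.001
```

Call:
{"fn": "apply_moves", "kwargs": {"moves": [[[0, 0, 0.006], [0, 0, 0]], [[0, 0, 0], [0, 0, 0]]]}}

```text
clock: 7.38
tool_pos: [510.4, -40.3, -1.6]
eef_rot: [[0.959, 0.283, 0.001], [0.283, -0.959, 0.0], [0.001, 0.0, -1.0]]
contact_force: [-1.6, 1.6, 14.1]
opening: 0.0
```

```bash
python3 - <<'E'
from h import *
cv2.imwrite('pics/s5.png',cv2.resize(r.read_camera('scene')[170:270,260:360,::-1],None,fx=6,fy=6,interpolation=cv2.INTER_CUBIC))
rel([510,-40,0])
E
```

```text
t 7.425 pos [510.5 -40.3  -1.5] F [-1.   0.9 14.1] op 0.001 x [0.959 0.283 0.001]
mm [-0.3 -0.4 -1.5] norm [-0.0014 -0.0017 -0.0062]
```

View pics/s5.png

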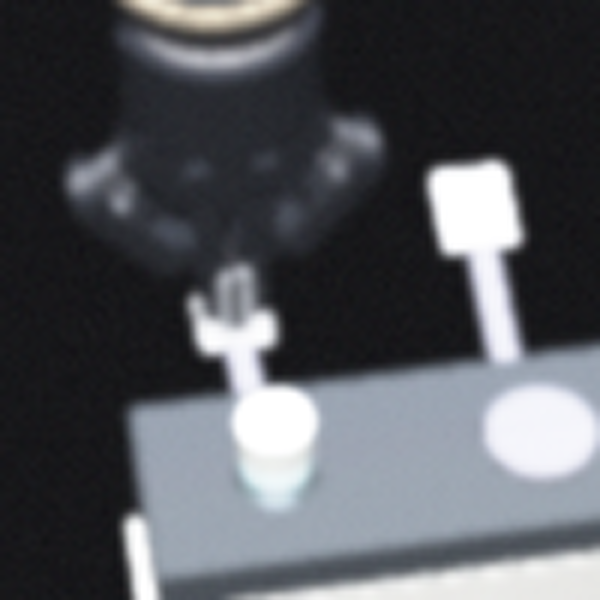

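The cap is now at row 421, which gives z≈116 mm. The stop answers with 14 N, so the lever is fully down and the plug has not moved. The real fingertips are about 30 mm behind the reported TCP. I'll retreat upward and hover over the vial.

Call:
{"fn": "apply_moves", "kwargs": {"moves": [[[0, 0, -0.1], [0, 0, 0]], [[0, 0, -0.12], [0, 0, 0]], [[0, 0, -0.14], [0, 0, 0]], [[0, 0, -0.14], [0, 0, 0]], [[0, 0, 0], [0, 0, 0]]]}}

```text
clock: 8.05
tool_pos: [510.9, -40.6, 124.4]
eef_rot: [[0.959, 0.283, 0.003], [0.283, -0.959, -0.0], [0.003, 0.001, -1.0]]
contact_force: [0.4, -0.2, 0.3]
opening: 0.001
```

Call:
{"fn": "apply_moves", "kwargs": {"moves": [[[0.1, 0.004, 0], [0, 0, 0]], [[0.1, 0.004, 0], [0, 0, 0]], [[0.1, 0.004, 0], [0, 0, 0]], [[0.1, 0.004, 0], [0, 0, 0]], [[0.096, 0.002, 0], [0, 0, 0]], [[0, 0, 0], [0, 0, 0]], [[0, 0, 0], [0, 0, 0]]], "jaw": 60}}

```text
clock: 8.93
tool_pos: [628.8, -9.7, 121.3]
eef_rot: [[0.959, 0.283, -0.003], [0.283, -0.959, -0.0], [-0.003, -0.001, -1.0]]
contact_force: [-0.6, 0.5, -0.8]
opening: 0.703
```

```bash
python3 - <<'E'
from h import *
cv2.imwrite('pics/s6.png',cv2.resize(r.read_camera('scene')[130:270,250:400,::-1],None,fx=4,fy=4,interpolation=cv2.INTER_CUBIC))
cv2.imwrite('pics/w6.png',r.read_camera('wrist')[:,:,::-1]); w=r.camera_model('wrist')
rel([630.6,-9.4,58])
print(proj(w,[630.6,-9.4,116]),[((proj(r.camera_model('scene'),[630.6,-9.4,z])-[250,130])*4).round() for z in (116,150,165)])
E
```

```text
t 9.025 pos [629.1  -9.8 122.1] F [-0.8  0.3 -1. ] op 0.705 x [ 0.959  0.283 -0.001]
mm [ 1.6  0.1 64.1] norm [6.600e-03 2.000e-04 2.564e-01]
[316.77498461 274.96600101] [array([221., 440.]), array([220., 400.]), array([219., 382.])]
```

View pics/s6.png

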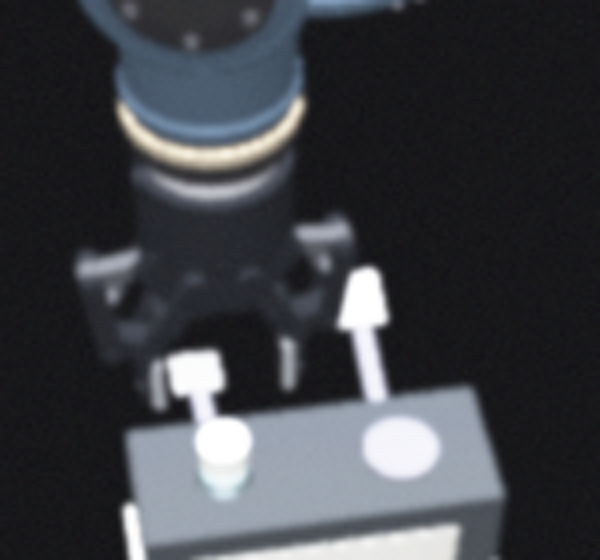

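View pics/w6.png

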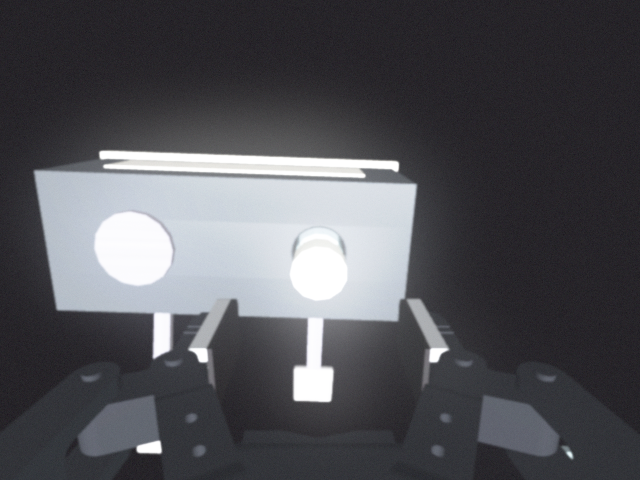

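Scene view: the open fingertips are at (160,405) and (290,388), so their midpoint lines up with the vial at (224,440) and they sit about 30 mm above the TCP reading. Wrist view: the cap at (319,272) is centred between the fingers. I'll descend around it.

Call:
{"fn": "apply_moves", "kwargs": {"moves": [[[0.006, 0, 0.05], [0, 0, 0]], [[0, 0, 0.05], [0, 0, 0]], [[0, 0, 0.05], [0, 0, 0]], [[0, 0, 0.05], [0, 0, 0]], [[0, 0, 0.04], [0, 0, 0]], [[0, 0, 0], [0, 0, 0]]]}}

```text
clock: 9.78
tool_pos: [631.0, -9.1, 61.5]
eef_rot: [[0.959, 0.283, -0.002], [0.283, -0.959, 0.0], [-0.002, -0.001, -1.0]]
contact_force: [0.4, -0.9, 0.3]
opening: 0.701
```

```bash
python3 - <<'E'
from h import *
cv2.imwrite('pics/s7.png',cv2.resize(r.read_camera('scene')[130:270,250:400,::-1],None,fx=4,fy=4,interpolation=cv2.INTER_CUBIC))
cv2.imwrite('pics/w7.png',r.read_camera('wrist')[:,:,::-1]); w=r.camera_model('wrist')
rel([630.6,-9.4,58])
E
```

```text
t 9.875 pos [631.8  -9.1  62.6] F [ 0.   0.  -0.1] op 0.702 x [0.959 0.283 0.   ]
mm [-1.2 -0.1  4.6] norm [-0.0049 -0.0003  0.0186]
```

View pics/s7.png

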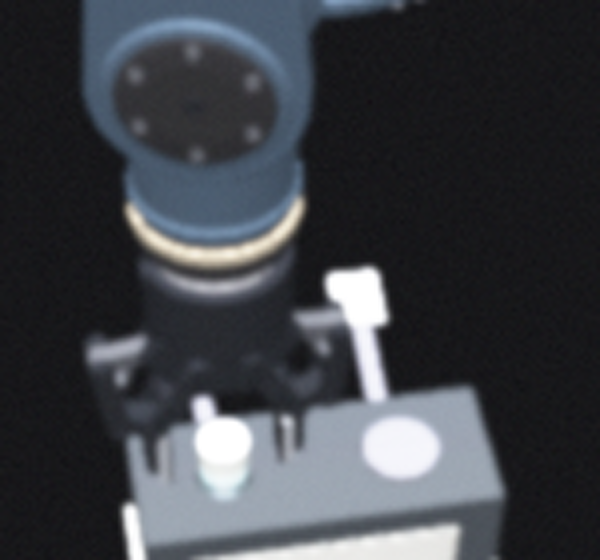

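View pics/w7.png

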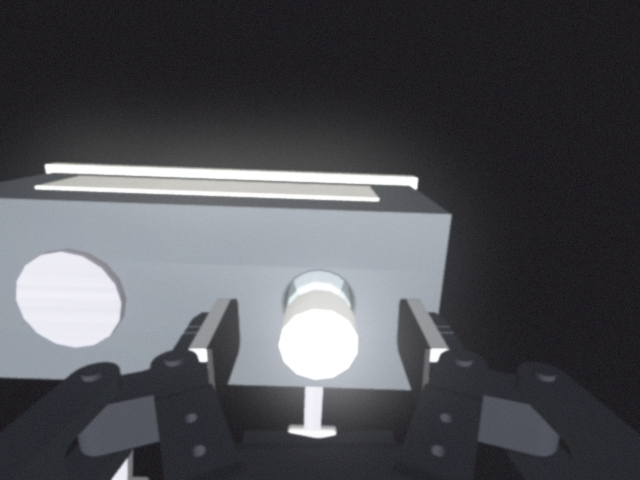

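The cap at (319,345) lies between the pads, which overlap the upper ~25 mm of the exposed vial, and the tips are clear of the top face. Closing now.

Call:
{"fn": "apply_moves", "kwargs": {"moves": [[[-0.004, 0, 0], [0, 0, 0]], [[0, 0, 0], [0, 0, 0]], [[0, 0, 0], [0, 0, 0]], [[0, 0, 0], [0, 0, 0]], [[0, 0, 0], [0, 0, 0]], [[0, 0, 0], [0, 0, 0]]], "jaw": 15, "squeeze": 35}}

```text
clock: 10.62
tool_pos: [630.9, -9.4, 62.9]
eef_rot: [[0.959, 0.283, 0.001], [0.283, -0.959, 0.0], [0.001, 0.0, -1.0]]
contact_force: [-0.9, -0.0, 5.2]
opening: 0.301
```

```bash
python3 - <<'E'
from h import *
cv2.imwrite('pics/s8.png',cv2.resize(r.read_camera('scene')[130:270,250:400,::-1],None,fx=4,fy=4,interpolation=cv2.INTER_CUBIC))
cv2.imwrite('pics/w8.png',r.read_camera('wrist')[:,:,::-1]); w=r.camera_model('wrist')
rel([630.6,-9.4,58])
E
```

```text
t 10.725 pos [630.9  -9.4  62.9] F [-1.6  0.2  4.9] op 0.302 x [0.959 0.283 0.001]
mm [-0.3 -0.1  4.9] norm [-0.0014 -0.0003  0.0197]
```

View pics/s8.png

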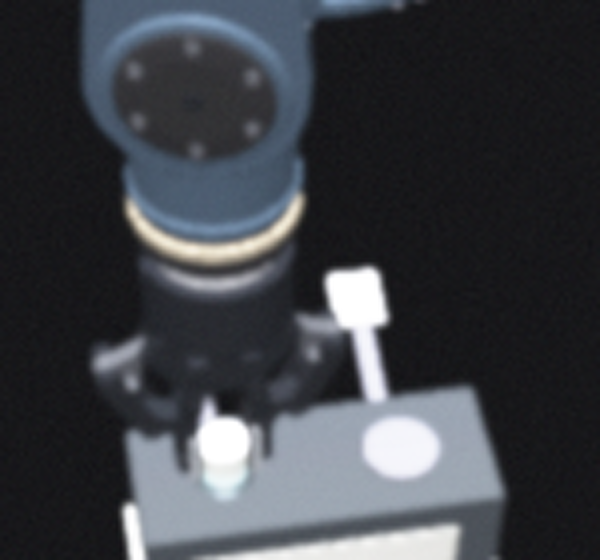

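View pics/w8.png

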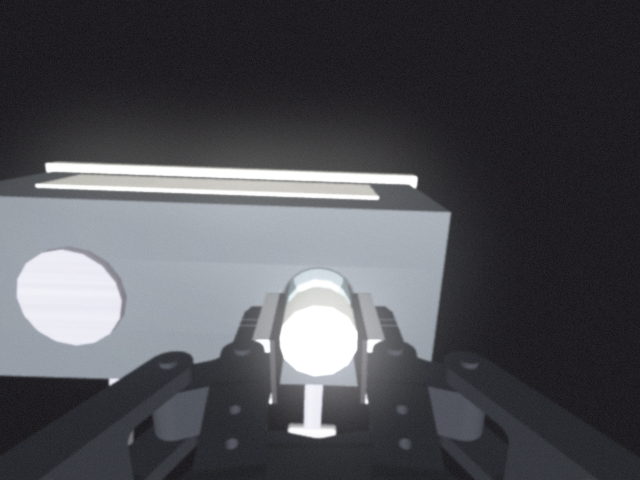

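The opening reads about 26 mm and both pads hold the vial at (319,335). Lifting.

Call:
{"fn": "apply_moves", "kwargs": {"moves": [[[0, 0, -0.03], [0, 0, 0]], [[0, 0, -0.05], [0, 0, 0]], [[0, 0, -0.06], [0, 0, 0]], [[0, 0, -0.06], [0, 0, 0]], [[0, 0, -0.06], [0, 0, 0]], [[0, 0, -0.06], [0, 0, 0]], [[0, 0, -0.04], [0, 0, 0]], [[0, 0, 0], [0, 0, 0]]]}}

```text
clock: 11.72
tool_pos: [631.1, -9.4, 153.3]
eef_rot: [[0.959, 0.283, 0.001], [0.283, -0.959, 0.0], [0.001, 0.0, -1.0]]
contact_force: [0.3, 0.9, -1.0]
opening: 0.3
```

```bash
python3 - <<'E'
from h import *
cv2.imwrite('pics/s9.png',cv2.resize(r.read_camera('scene')[110:270,250:400,::-1],None,fx=3.7,fy=3.7,interpolation=cv2.INTER_CUBIC))
cv2.imwrite('pics/w9.png',r.read_camera('wrist')[:,:,::-1]); w=r.camera_model('wrist')
rel([515,329,120])
E
```

```text
t 11.825 pos [630.5  -9.4 152.1] F [ 0.1  0.6 -0.5] op 0.303 x [ 0.959  0.283 -0.001]
mm [ -15.  -357.3   32.2] norm [-0.0601 -1.4291  0.1289]
```

View pics/s9.png

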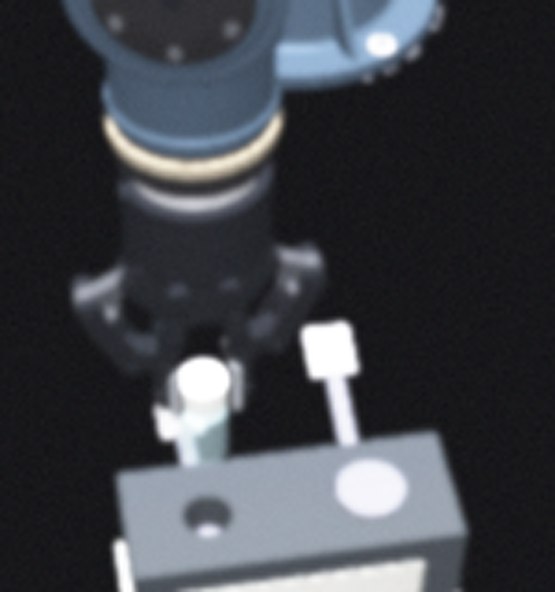

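View pics/w9.png

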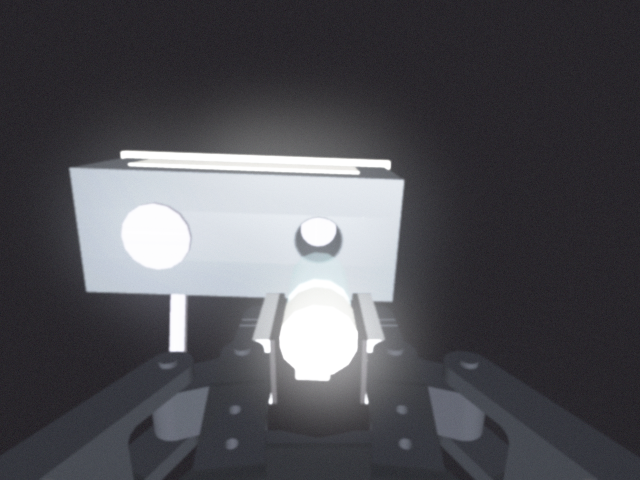

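The vial is clear of the station and upright in the grip, and the plug is still seated. Its bottom is about 7 mm below the TCP reading, so the release height is TCP z ≈ 10 mm. Carrying it to the tray.

Call:
{"fn": "apply_moves", "kwargs": {"moves": [[[-0.005, -0.05, 0], [0, 0, 0]], [[-0.005, -0.09, 0], [0, 0, 0]], [[-0.005, -0.1, 0], [0, 0, 0]], [[-0.005, -0.1, 0], [0, 0, 0]], [[-0.005, -0.1, 0], [0, 0, 0]], [[-0.005, -0.1, 0], [0, 0, 0]], [[-0.005, -0.1, 0], [0, 0, 0]], [[-0.005, -0.1, 0], [0, 0, 0]], [[-0.005, -0.1, 0], [0, 0, 0]], [[-0.005, -0.1, 0], [0, 0, 0]], [[-0.005, -0.1, 0], [0, 0, 0]], [[-0.005, -0.1, 0], [0, 0, 0]], [[0, -0.1, 0], [0, 0, 0]], [[0, -0.1, 0], [0, 0, 0]], [[0, -0.06, 0], [0, 0, 0]], [[0, -0.03, 0], [0, 0, 0]], [[0, 0, 0], [0, 0, 0]], [[0, 0, 0], [0, 0, 0]]]}}

```text
clock: 14.08
tool_pos: [532.3, 256.0, 157.2]
eef_rot: [[0.916, 0.401, -0.025], [0.402, -0.914, 0.057], [-0.001, -0.062, -0.998]]
contact_force: [0.3, 0.4, -0.8]
opening: 0.298
```

```bash
python3 - <<'E'
from h import *
cv2.imwrite('pics/s10.png',cv2.resize(r.read_camera('scene')[130:290,350:510,::-1],None,fx=3.7,fy=3.7,interpolation=cv2.INTER_CUBIC))
cv2.imwrite('pics/w10.png',r.read_camera('wrist')[:,:,::-1]); w=r.camera_model('wrist')
rel([515,329,10])
E
```

```text
t 14.175 pos [532.3 256.  157.2] F [ 0.3  0.1 -1.1] op 0.303 x [ 0.916  0.402 -0.001]
mm [ 13.6 -64.6 151.5] norm [ 0.0542 -0.2582  0.606 ]
```

View pics/s10.png

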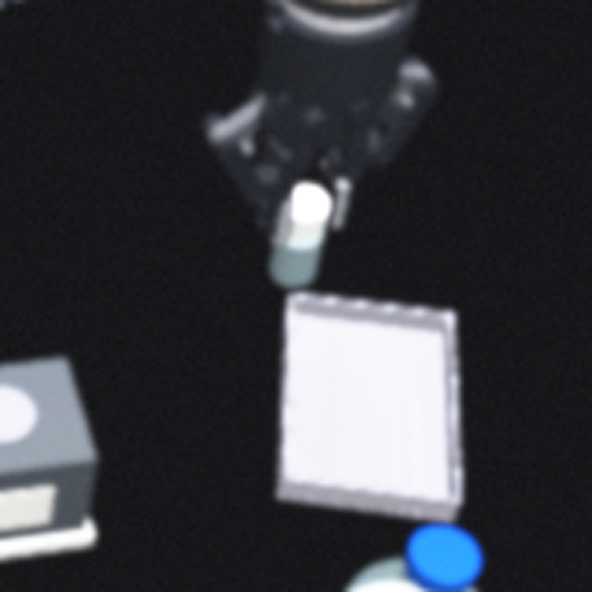

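View pics/w10.png

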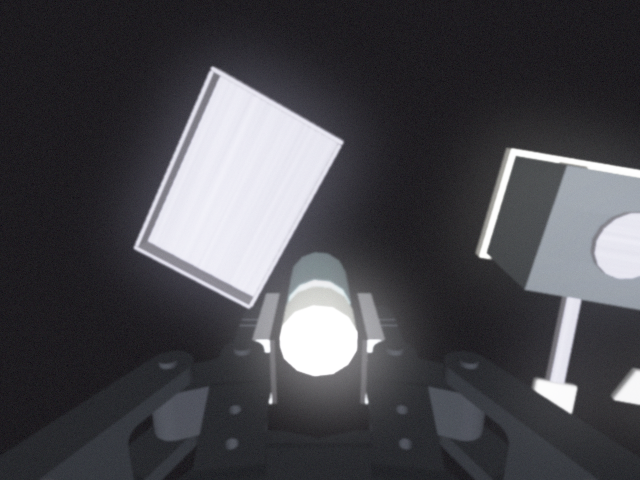

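```bash
python3 - <<'E'
from h import *
s=r.state(); print(s['joint_pos'].round(3), s['eef_rot'].round(3))
R=s['eef_rot']; x=R[:,0]*[1,1,0];x/=np.linalg.norm(x); G=np.array([x,np.cross([0,0,-1],x),[0,0,-1]]).T
v,_=cv2.Rodrigues(R.T@G); print(v.ravel(), v.ravel()/(np.pi/4))
E
```

```text
[0.413 0.366 0.063 1.268 0.062 3.141] [[ 0.916  0.401 -0.025]
 [ 0.402 -0.914  0.057]
 [-0.001 -0.062 -0.998]]
[-6.21068910e-02  5.33612684e-04 -1.65758413e-05] [-7.90769496e-02  6.79416771e-04 -2.11050166e-05]
```

Joint 6 reached its 3.14 limit, which cost about 0.06 rad of tilt and stopped the carry short. The wrist view shows the tray at the upper left. I'll turn the tool the other way about its z axis by about 0.35 rad, level it, then carry on.

Call:
{"fn": "apply_moves", "kwargs": {"moves": [[[0, 0, 0], [0, 0, -0.1]], [[0, 0, 0], [-0.02, 0, -0.1]], [[0, 0, 0], [-0.02, 0, -0.1]], [[0, 0, 0], [-0.02, 0, -0.1]], [[0, 0, 0], [-0.02, 0, -0.05]], [[0, 0, 0], [0, 0, 0]]]}}

```text
clock: 14.92
tool_pos: [532.1, 256.3, 157.3]
eef_rot: [[0.72, 0.694, 0.012], [0.694, -0.72, 0.007], [0.013, 0.004, -1.0]]
contact_force: [0.0, 0.5, -0.6]
opening: 0.303
```

```bash
cat >> h.py <<'E'
def level():
    s=r.state(); print(s['joint_pos'].round(3))
    R=s['eef_rot']; x=R[:,0]*[1,1,0];x/=np.linalg.norm(x); G=np.array([x,np.cross([0,0,-1],x),[0,0,-1]]).T
    v,_=cv2.Rodrigues(R.T@G); print('level turn',(v.ravel()/(np.pi/4)).round(4))
E
python3 - <<'E'
from h import *
level(); rel([515,329,157])
E
```

```text
[4.490e-01 3.550e-01 4.700e-02 1.249e+00 1.000e-03 2.824e+00]
level turn [ 0.0047 -0.0171 -0.    ]
t 14.925 pos [532.1 256.3 157.3] F [ 0.   0.5 -0.6] op 0.303 x [0.72  0.694 0.013]
mm [ 38.1 -64.2   0.5] norm [ 0.1524 -0.2567  0.0022]
```

Call:
{"fn": "apply_moves", "kwargs": {"moves": [[[0.03, -0.05, 0], [0.005, -0.017, 0]], [[0.04, -0.07, 0], [0, 0, 0]], [[0.04, -0.07, 0], [0, 0, 0]], [[0.03, -0.05, 0], [0, 0, 0]], [[0.012, -0.017, 0], [0, 0, 0]], [[0, 0, 0], [0, 0, 0]]]}}

```text
clock: 15.68
tool_pos: [514.8, 329.2, 157.2]
eef_rot: [[0.72, 0.694, -0.0], [0.694, -0.72, 0.0], [-0.0, -0.0, -1.0]]
contact_force: [-0.4, -0.8, 0.0]
opening: 0.302
```

```bash
python3 - <<'E'
from h import *
cv2.imwrite('pics/s11.png',cv2.resize(r.read_camera('scene')[130:290,350:510,::-1],None,fx=3.7,fy=3.7,interpolation=cv2.INTER_CUBIC))
cv2.imwrite('pics/w11.png',r.read_camera('wrist')[:,:,::-1]); w=r.camera_model('wrist')
level();rel([515,329,10]); print(proj(w,[515,329,3]))
E
```

```text
[0.568 0.401 0.119 1.289 0.    2.943]
level turn [-0.0002  0.0001 -0.    ]
t 15.775 pos [515.  328.6 157.3] F [ 0.4 -0.9 -0.5] op 0.306 x [ 0.72   0.694 -0.   ]
mm [  0.3  -0.3 147.3] norm [ 0.0011 -0.0013  0.5892]
[316.5904801 211.1490591]
```

View pics/s11.png

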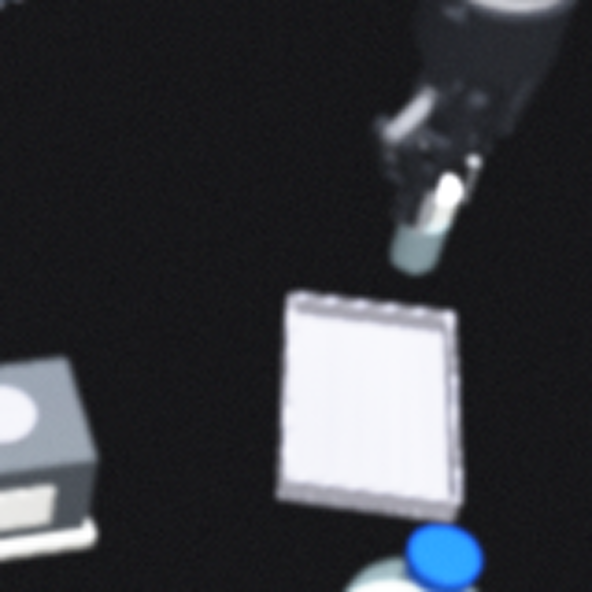

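View pics/w11.png

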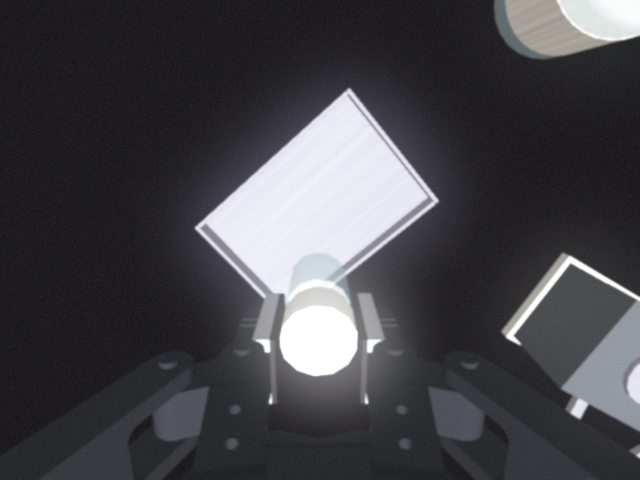

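```bash
python3 - <<'E'
from h import *
m=r.camera_model('scene')
for z in (3,120,150,180,210): print(z,((proj(m,[515,328.6,z])-[350,130])*3.7).round())
E
```

```text
3 [360. 410.]
120 [398. 292.]
150 [409. 259.]
180 [421. 224.]
210 [432. 187.]
```

```bash
python3 - <<'E'
import cv2,numpy as np
a=[cv2.imread(f'pics/{n}.png')[240:400,220:420] for n in('w8','w9','w11')]
cv2.imwrite('pics/cmp.png',cv2.resize(np.hstack(a),(798,213)))
b=cv2.imread('pics/s11.png')[130:330,330:530]; cv2.imwrite('pics/z11.png',cv2.resize(b,None,fx=3,fy=3))
E
```

```text
(no output)
```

View pics/cmp.png

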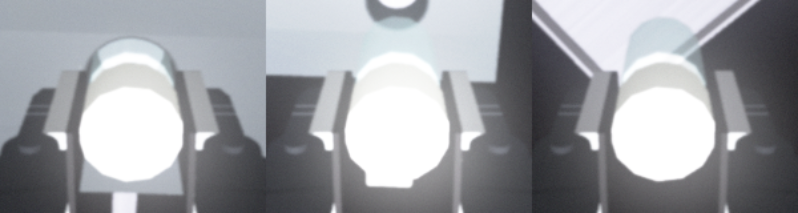

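View pics/z11.png

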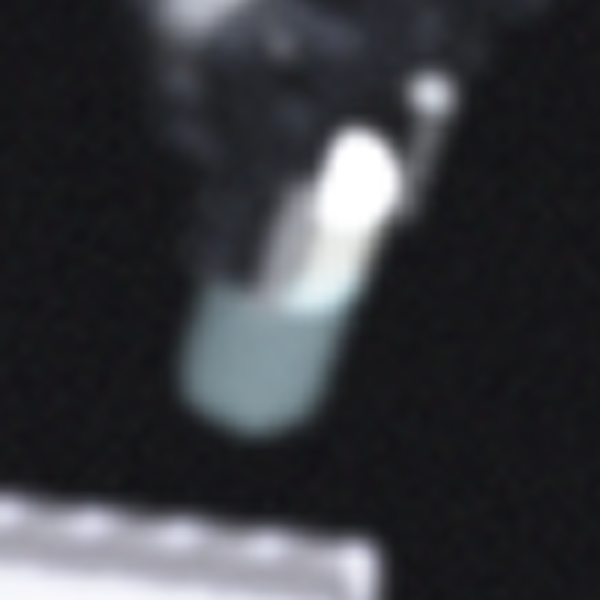

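The vial's edges in the scene crop slope by 0.31, which matches a true vertical there (0.32), and the wrist views show no shift in the grip. Lowering to just above the floor.

Call:
{"fn": "apply_moves", "kwargs": {"moves": [[[0, 0, 0.04], [0, 0, 0]], [[0, 0, 0.08], [0, 0, 0]], [[0, 0, 0.1], [0, 0, 0]], [[0, 0, 0.1], [0, 0, 0]], [[0, 0, 0.1], [0, 0, 0]], [[0, 0, 0.06], [0, 0, 0]], [[0, 0, 0.04], [0, 0, 0]], [[0, 0, 0.02], [0, 0, 0]], [[0, 0, 0], [0, 0, 0]]]}}

```text
clock: 16.9
tool_pos: [515.1, 329.0, 22.4]
eef_rot: [[0.72, 0.694, 0.0], [0.694, -0.72, 0.0], [0.0, -0.0, -1.0]]
contact_force: [-0.1, -0.0, 0.2]
opening: 0.306
```

Call:
{"fn": "apply_moves", "kwargs": {"moves": [[[0, 0, 0.008], [0, 0, 0]], [[0, 0, 0.008], [0, 0, 0]], [[0, 0, 0.008], [0, 0, 0]], [[0, 0, 0], [0, 0, 0]]]}}

```text
clock: 17.4
tool_pos: [514.9, 328.9, 16.2]
eef_rot: [[0.72, 0.694, -0.0], [0.694, -0.72, 0.0], [-0.0, -0.0, -1.0]]
contact_force: [-0.1, 0.9, -1.3]
opening: 0.304
```

```bash
python3 - <<'E'
from h import *
cv2.imwrite('pics/s12.png',cv2.resize(r.read_camera('scene')[170:290,390:510,::-1],None,fx=5,fy=5,interpolation=cv2.INTER_CUBIC))
cv2.imwrite('pics/w12.png',r.read_camera('wrist')[:,:,::-1])
level();rel([515,329,10])
E
```

```text
[ 0.568  0.493 -0.112  0.966  0.     2.943]
level turn [-0.0004 -0.0001  0.    ]
t 17.5 pos [515.  329.   16.3] F [ 0.2 -0.5  0. ] op 0.303 x [0.72  0.694 0.   ]
mm [ 0.1 -0.   6.3] norm [ 0.0002 -0.      0.0253]
```

View pics/s12.png

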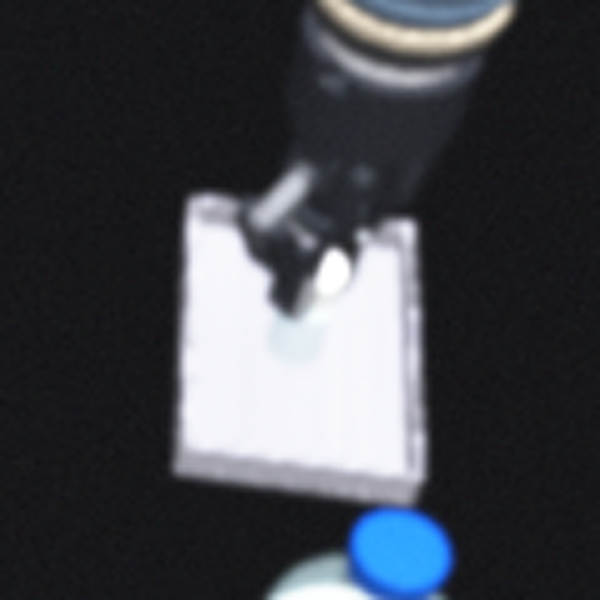

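View pics/w12.png

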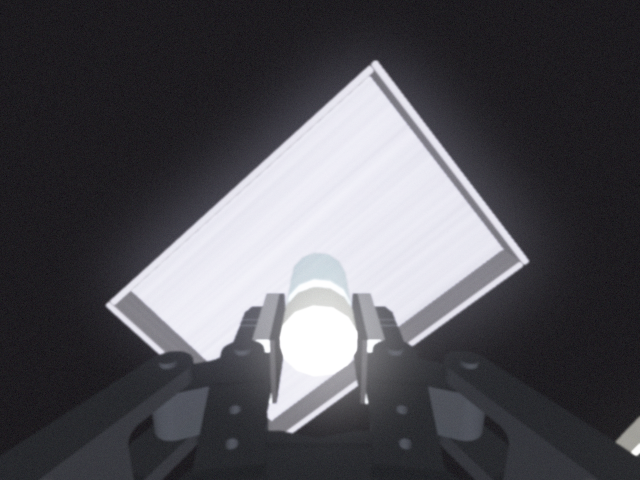

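The vial at (319,300) is inside the tray near its middle and about 6 mm above the floor. I'll lower in 1 mm steps until I feel contact.

Call:
{"fn": "apply_moves", "kwargs": {"moves": [[[0, 0, 0.004], [0, 0, 0]], [[0, 0, 0.004], [0, 0, 0]], [[0, 0, 0.004], [0, 0, 0]], [[0, 0, 0.004], [0, 0, 0]], [[0, 0, 0.004], [0, 0, 0]], [[0, 0, 0], [0, 0, 0]]]}}

```text
clock: 18.25
tool_pos: [514.9, 328.9, 11.2]
eef_rot: [[0.72, 0.694, -0.0], [0.694, -0.72, 0.0], [-0.0, -0.0, -1.0]]
contact_force: [-1.5, -0.2, -1.0]
opening: 0.301
```

Call:
{"fn": "apply_moves", "kwargs": {"moves": [[[0, 0, 0.004], [0, 0, 0]], [[0, 0, 0], [0, 0, 0]]]}}

```text
clock: 18.5
tool_pos: [514.9, 328.9, 10.2]
eef_rot: [[0.72, 0.694, -0.0], [0.694, -0.72, 0.0], [-0.0, -0.0, -1.0]]
contact_force: [0.6, -0.1, -0.4]
opening: 0.303
```

Call:
{"fn": "apply_moves", "kwargs": {"moves": [[[0, 0, 0.003], [0, 0, 0]], [[0, 0, 0], [0, 0, 0]]]}}

```text
clock: 18.75
tool_pos: [514.9, 328.9, 9.5]
eef_rot: [[0.72, 0.694, -0.0], [0.694, -0.72, 0.0], [-0.0, -0.0, -1.0]]
contact_force: [0.6, 0.4, -1.3]
opening: 0.301
```

Call:
{"fn": "apply_moves", "kwargs": {"moves": [[[0, 0, 0.003], [0, 0, 0]], [[0, 0, 0], [0, 0, 0]]]}}

```text
clock: 19.0
tool_pos: [515.1, 329.0, 9.2]
eef_rot: [[0.72, 0.694, 0.0], [0.694, -0.72, 0.001], [0.001, -0.0, -1.0]]
contact_force: [-0.9, -1.1, 3.9]
opening: 0.298
```

Contact is about 4 N, so the vial is on the floor. Releasing.

Call:
{"fn": "apply_moves", "kwargs": {"moves": [[[0, 0, 0], [0, 0, 0]], [[0, 0, 0], [0, 0, 0]], [[0, 0, 0], [0, 0, 0]], [[0, 0, 0], [0, 0, 0]]], "jaw": 50}}

```text
clock: 19.5
tool_pos: [515.0, 329.0, 8.7]
eef_rot: [[0.72, 0.694, -0.0], [0.694, -0.72, 0.0], [0.0, -0.0, -1.0]]
contact_force: [-0.2, 0.0, 0.0]
opening: 0.589
```

```bash
python3 - <<'E'
from h import *
cv2.imwrite('pics/w13.png',r.read_camera('wrist')[:,:,::-1]); rel([515,329,160])
E
```

```text
t 19.55 pos [514.9 328.9   8.7] F [ 0.8  0.7 -0.5] op 0.589 x [ 0.72   0.694 -0.   ]
mm [ 1.000e-01 -0.000e+00 -1.513e+02] norm [ 4.00e-04 -2.00e-04 -6.05e-01]
```

View pics/w13.png

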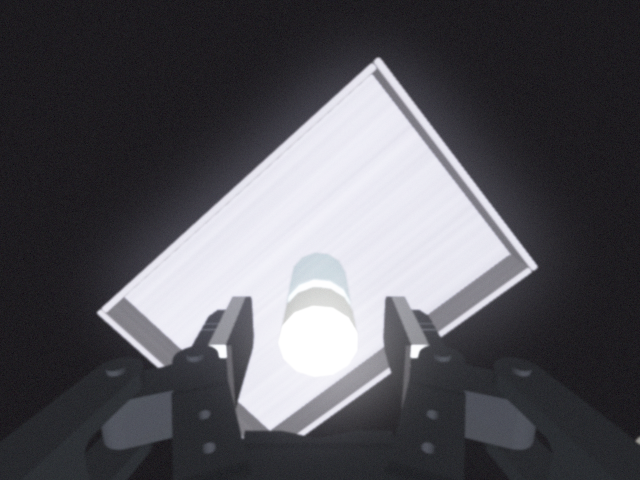

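The fingers are clear on both sides and the vial stands at (319,340). I'll retreat straight up, then back off.

Call:
{"fn": "apply_moves", "kwargs": {"moves": [[[0, 0, -0.03], [0, 0, 0]], [[0, 0, -0.06], [0, 0, 0]], [[0, 0, -0.1], [0, 0, 0]], [[0, 0, -0.15], [0, 0, 0]], [[0, 0, -0.15], [0, 0, 0]], [[0, 0, -0.15], [0, 0, 0]], [[-0.1, 0, 0], [0, 0, 0]], [[-0.15, 0, 0], [0, 0, 0]], [[-0.15, 0, 0], [0, 0, 0]], [[-0.15, 0, 0], [0, 0, 0]], [[0, 0, 0], [0, 0, 0]], [[0, 0, 0], [0, 0, 0]]]}}

```text
clock: 21.05
tool_pos: [416.8, 234.0, 169.9]
eef_rot: [[0.72, 0.694, 0.002], [0.694, -0.72, 0.002], [0.002, 0.0, -1.0]]
contact_force: [-0.9, -0.0, 0.5]
opening: 0.587
```

```bash
python3 - <<'E'
from h import *
cv2.imwrite('pics/s14.png',r.read_camera('scene')[:,:,::-1])
t=r.read_camera('top')[:,:,::-1];cv2.imwrite('pics/t14.png',t); level();rel([515,329,160])
m=r.camera_model('top')
print([proj(m,[515,329,z]).round(1).tolist() for z in(3,63)])
E
```

```text
[ 0.512  0.17  -0.179  1.222  0.     2.886]
level turn [-0.0001 -0.0014  0.    ]
t 21.15 pos [416.9 234.1 169.2] F [ 0.3 -0.2 -0.4] op 0.587 x [0.72  0.694 0.001]
mm [136.5  -0.2   9.4] norm [ 0.546  -0.0006  0.0374]
[[163.0, 288.2], [153.7, 287.5]]
```

View pics/s14.png

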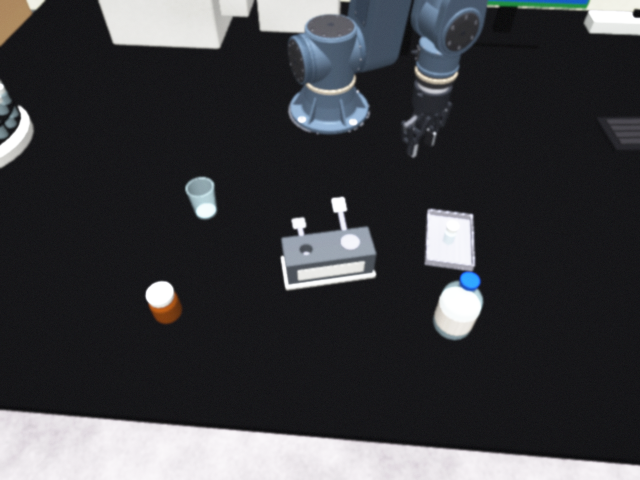

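View pics/t14.png

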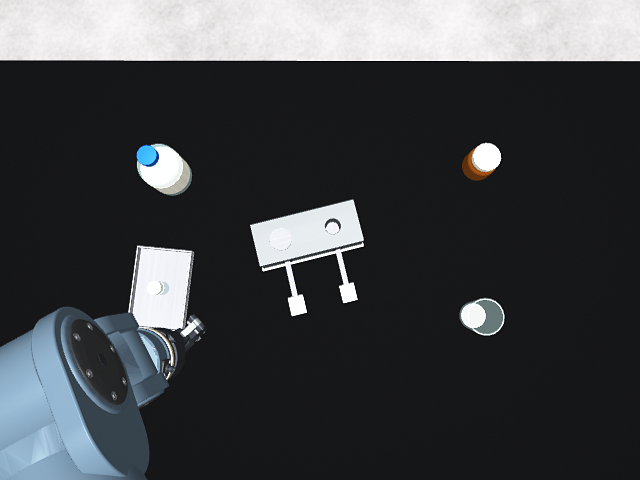

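The vial stands upright in the tray, with its cap at (154,288) in the top view against (153.7,287.5) expected. The plug, beaker, bottle and jar are where they were in the first pictures, and the gripper is clear of everything.

```bash
python3 -c "
from workcell import r
print(r.hand_in())"
```

```text
the job is handed in; nothing more can be done
None
```

I pressed lever b fully down, lifted the vial out of well b and stood it upright near the middle of the tray. I handed the job in at about 21 s; the hand-in gives no verdict.

**Last checks:**
- **Vial:** its cap was at pixel (154,288) in the top view, against (153.7,287.5) expected for an upright vial. It touched the tray floor with about 4 N before release.
- **Other objects:** the plug, beaker, bottle and jar looked unmoved in the top and scene views; I compared them by eye and did not measure them.
- **Robot:** the gripper was clear of everything, with no contact force beyond sensor noise.

**What disagreed or went wrong on the way:**
- **Fingertip position:** the real fingertips sit about 30 mm behind the reported TCP. At first the lever was only half pressed, so I went by the pictures and by the lever's stop, which answered with 14 N.
- **Carry to the tray:** joint 6 reached its range limit, tilting the tool and vial by about 0.06 rad and stopping short. I turned the tool about its axis, levelled it and finished the carry; the vial did not shift in the grip.

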